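# Stack the drained steel tumblers without wedging them

### The job

Take the three steel tumblers off the sloping drainer and stack them mouth down on the two that already stand on the worktop, each size on its own: both big ones on the standing big one, the small one on the standing small one. Lower each straight until it just rests over the one below, fully down but not pressed or dropped, so that they do not wedge and come apart again, and let go. Leave the two standing tumblers where they are and do not shift the bottle or the spice jar beside them.

Things in the scene. Friction and masses are not known exactly. Their poses are not given: they have to be found in the camera images.
- tumbler_a: big steel tumbler, tapered, mouth DOWN: 105 mm tall, foot (closed end, on top) 52 mm across, mouth 77 mm across, wall 3 mm. Origin at centre of mouth, z along its axis toward the foot. Starts on any place of the drainer, leaning 24 to 27 degrees, foot toward the drainer's -x side, over a wire loop reaching 56 mm up inside it; may have slid some mm. 150 g.
- tumbler_b: big steel tumbler, tapered, mouth DOWN: 105 mm tall, foot (closed end, on top) 52 mm across, mouth 77 mm across, wall 3 mm. Origin at centre of mouth, z along its axis toward the foot. Starts on any place of the drainer, leaning 24 to 27 degrees, foot toward the drainer's -x side, over a wire loop reaching 56 mm up inside it; may have slid some mm. 150 g.
- tumbler_small: small steel tumbler, tapered, mouth DOWN: 80 mm tall, foot (closed end, on top) 44 mm across, mouth 63 mm across, wall 3 mm. Origin at centre of mouth, z along its axis toward the foot. Starts on any place of the drainer, leaning 24 to 27 degrees, foot toward the drainer's -x side, over a wire loop reaching 56 mm up inside it; may have slid some mm. 110 g.
- stand_big: big steel tumbler, tapered, mouth DOWN: 105 mm tall, foot (closed end, on top) 52 mm across, mouth 77 mm across, wall 3 mm. Origin at centre of mouth, z along its axis toward the foot. Stands loose on the worktop. One of the same size just resting over another has its mouth 25 mm above the other's; walls then touch all round and pushing wedges them. Sideways play: 0.12 mm per mm still to go.
- stand_small: small steel tumbler, tapered, mouth DOWN: 80 mm tall, foot (closed end, on top) 44 mm across, mouth 63 mm across, wall 3 mm. Origin at centre of mouth, z along its axis toward the foot. Stands loose on the worktop. One of the same size just resting over another has its mouth 25 mm above the other's; walls then touch all round and pushing wedges them. Sideways play: 0.12 mm per mm still to go.
- drainer: fixed wire tumbler drainer, 240 mm wide (its y), 100 mm deep, grid up to 68 mm high; origin under its middle on the worktop. Grid rises toward its +x at 24 degrees. Three places in a row along y (-84, 0, +84 mm), each with a wire loop (40 mm wide, 53 mm tall, across its x) square to the grid; draw a tumbler off along its own axis by 60 mm or more.
- bottle: bystander: washing-up liquid bottle, 46x76 mm, 237 mm tall. Origin at its underside.
- spice_jar: bystander: spice jar with a lid, 45 mm across, 106 mm tall. Origin at its underside.

How it is judged:
At the end, for the whole second after the job is handed in: Both big tumblers nested over the standing big one (either order), the small one over the standing small one: each mouth 22.5 to 30 mm above the mouth below, axes within 6 mm, leaning under 4.5 degrees; the standing two upright and within 30 mm of their start; all five still ((((z of tumbler_a in the frame of stand_big between 0.0225 and 0.03 m and horizontal distance between tumbler_a and stand_big below 0.006 m and angle between tumbler_a's own z axis and vertical below 0.08 rad) and (z of tumbler_b in the frame of tumbler_a between 0.0225 and 0.03 m and horizontal distance between tumbler_b and tumbler_a below 0.006 m and angle between tumbler_b's own z axis and vertical below 0.08 rad)) or ((z of tumbler_b in the frame of stand_big between 0.0225 and 0.03 m and horizontal distance between tumbler_b and stand_big below 0.006 m and angle between tumbler_b's own z axis and vertical below 0.08 rad) and (z of tumbler_a in the frame of tumbler_b between 0.0225 and 0.03 m and horizontal distance between tumbler_a and tumbler_b below 0.006 m and angle between tumbler_a's own z axis and vertical below 0.08 rad))) and z of tumbler_small in the frame of stand_small between 0.0225 and 0.03 m and horizontal distance between tumbler_small and stand_small below 0.006 m and angle between each of tumbler_small, stand_big, stand_small's own z axis and vertical below 0.08 rad and distance of each of stand_big, stand_small from where it was at the start of the episode below 0.03 m and linear speed of each of tumbler_a, tumbler_b, tumbler_small, stand_big, stand_small below 0.02 m/s and angular speed of each of tumbler_a, tumbler_b, tumbler_small, stand_big, stand_small below 0.2 rad/s); the robot touches nothing.
It fails at once if a tumbler is pressed (more than about 7 N straight down, which is 70 N summed round the tapered walls) or dropped onto the one below (contact force between any of tumbler_a, tumbler_b and stand_big above 70 N or contact force between tumbler_a and tumbler_b above 70 N or contact force between tumbler_small and stand_small above 70 N).
It fails at once if a standing tumbler is knocked over (angle between any of stand_big, stand_small's own z axis and vertical above 0.5 rad).
It fails at once if a bystander is shifted by more than 30 mm (distance of any of bottle, spice_jar from where it was at the start of the episode above 0.03 m).
It also fails if it takes over 72 s, if anything falls off the work surface, if the arm or the gripper's body presses on something with over 40 N, if the wrist force passes 120 N, or if a joint passes its speed limit or range.

### The arm

A 7-joint arm with a two-finger parallel gripper is mounted at the origin on the work surface; the furniture and walls round the work are solid. World frame = base frame: x ahead of the robot, y to its left, z up, the work surface at z = 0. Lengths are in m, angles in rad, forces in N, time in s.
With the tool pointing down it reaches from about 0.35 to 0.9 m from the base axis. Payload 7.2 kg.
Tool frame: the origin (TCP) lies midway between the tips of the shut fingers; the grasp point (between the pads) lies 19 mm behind it; z points along the fingers, y is the line along which they close (so a half turn about z gives the same grasp; the last joint's range is limited). The gripper opens to 88 mm and grips with 3 to 60 N. Pads are 20 mm wide; open, the fingers measure 115 mm over their backs; the gripper's body (75 mm by 178 mm) begins 61 mm behind the grasp point.
Start: joints at [1.233, 0.411, -0.013, 1.596, 0.006, 1.134, -0.082], TCP at [0.167, -0.602, 0.223] pointing down, gripper open.
Joint ranges: [-2.95, 2.95], [-0.29, 1.99], [-1.47, 1.44], [0.14, 2.54], [-1.03, 4.17], [0.13, 1.85], [-2.86, 2.86]. Speed limits (rad/s): [2.39, 2.39, 3.01, 3.01, 3.14, 3.14, 3.14].

### API

Orientations are given as [roll, pitch, yaw] about the fixed x, y, z axes, in that order (R = Rz(yaw) Ry(pitch) Rx(roll)).
In Python, from bench import arm, get_image, nets gives the robot as it stands. The module is installed in compiled form; this text tells all that it offers.
- The arm moves only by the shell command python3 -m pendant 'ROWS' [OPENING] [FORCE]. ROWS is a JSON object of lists of equal length, an entry for each row: "translation": the shift along the world's x, y, z scaled (see below), a list of three; "twist": the turn, a rotation vector about the world's x, y, z scaled (see below), a list of three. In form: {"translation": [[tx, ty, tz], ...], "twist": [[ax, ay, az], ...]}. A call has 1 to 12 rows; each row shifts and turns the commanded pose from where the row before left it; what a row does not reach is not made up. The controller multiplies each number of a shift by 0.02 m and each number of a turn by 0.15 rad. A row lasts 1/8 s, in which the tool goes at most 62.5 mm and 10.7 degrees, less where a joint would pass 70% of its speed; a pose out of reach is approached as far as the arm can. A call with a number of a shift or a turn outside -1 to 1 is refused whole. A call with a gripper value outside its range is refused whole. OPENING is the opening, from 0 (shut) to 1 (fully open), set as the call begins (- or left out, the last holds). The fingers move at their own pace and stop on an object; FORCE is the grip in N (left out, the last holds). Time passes only in rows, so rows that do not move let the fingers close. It gives the time, the measured TCP pose, the force, the opening and the grip force at its end, in the units of the state.
- arm.get_state(): the state, without advancing time (a new reading comes with each control period).
- get_image(name): name is "scene" or "top" or "wrist"; returns a dict with "frame" (384x512x3 uint8, red, green, blue), "camera_matrix" (3x3 intrinsics, pixels), "R" (3x3) and "t" (3): a world point X has camera coordinates R X + t. Camera axes: x right, y down, z forward; pixel columns grow to the right and rows downward; lengths in m; the calibration is good to about 2 mm. A picture is of the moment at which its call begins. There is no depth.
- arm.job_done(): hands the job in; it is judged then, once.
Trained networks look in a picture, given as the dict that the camera call returned (one of the last four; its "shot" number tells which), for a name from the list of things; names that differ only in an ending like _2 or _b are one class to them, and where a whole thing is asked for, a point or a joint stands for the part that bears it (a point fixed in the world has none). Each returns a list of dicts, best first, with "score" (0 to 1); they miss things now and then, are a little off and sometimes report something else, mostly with a low value. They report only what shows in the picture. A call takes as long as a camera call.
- nets.find_in(picture, query): "xyz" ([x, y, z] in m, in the coordinates of the camera as it stood for that picture, good to about 4 mm: the middle of the surface that is visible of it).
- nets.silhouettes(picture, query): "pixels" (384x512 bool, what is visible of it).
The state is a dict: "clock": time; "q": joint angles; "joint_velocities": joint speeds; "joint_efforts": joint torques, N m; "tcp_pos": TCP position; "orientation": TCP orientation; "ft_force": force on the tool from outside, world axes, zero at the start; "wrist_torque": the same for the moment, N m; "gripper_width": opening from 0.0 (shut) to 1.0 (fully open); "finger_force": force on a finger pad.
Only numpy, scipy, OpenCV 4.12 (cv2) and the standard library are available. Lean on these libraries where they do the work, as an engineer would, in place of code of your own. Each camera call takes 0.05 s, during which the arm holds its last target. There are 200 camera calls.

## Working session

There is one attempt and no reset: what is moved stays moved. The work goes in short steps, Python scripts to look and compute and a shell command to move; the robot and the scene stay as the last step left them, time stands still between calls to the robot, and variables do not carry over. Pictures are saved under pics/ and viewed, at most 10 in all, crops included, and the job is handed in when it is done.

```bash
mkdir -p pics; cat > h.py <<'E'
import numpy as np, cv2
from bench import arm,get_image,nets
def w(p,x): return p["R"].T@(np.array(x)-p["t"])
def ray(p,uv):
    d=np.linalg.inv(p["camera_matrix"])@np.array([uv[0],uv[1],1.]); return -p["R"].T@p["t"], p["R"].T@d
def atz(p,uv,z):
    c,d=ray(p,uv); return c+d*(z-c[2])/d[2]
def proj(p,X):
    q=p["camera_matrix"]@(p["R"]@np.array(X)+p["t"]); return q[:2]/q[2]
def save(p,n): cv2.imwrite("pics/"+n+".png",p["frame"][:,:,::-1])
E
python3 - <<'E'
from h import *
np.set_printoptions(precision=4,suppress=True)
s=arm.get_state(); print({k:s[k] for k in("clock","tcp_pos","orientation","gripper_width")})
ims=[]
for n in("top","scene"):
    p=get_image(n); ims.append(p["frame"])
    print(n,"cam at",-p["R"].T@p["t"],p["R"][2],p["camera_matrix"][0,0])
    for q in("tumbler_a","tumbler_small","stand_big","stand_small","drainer","bottle","spice_jar"):
        print(q,[(round(r["score"],2),w(p,r["xyz"]).round(3).tolist(),proj(p,w(p,r["xyz"])).round().tolist()) for r in nets.find_in(p,q)[:5]])
save({"frame":np.vstack(ims)},"a")
cv2.imwrite("pics/top0.png",ims[0][:,:,::-1]);cv2.imwrite("pics/scene0.png",ims[1][:,:,::-1])
E
```

```text
{'clock': 0.0, 'tcp_pos': array([ 0.1664, -0.602 ,  0.2218]), 'orientation': array([-3.1401,  0.0001,  0.2699]), 'gripper_width': 0.9954725363282235}
top cam at [0.0181 0.0139 0.9213] [ 0.4611  0.0158 -0.8872] 459.1759569847244
tumbler_a [(0.58, [0.37, 0.186, 0.117], [169.0, 220.0]), (0.58, [0.526, 0.221, 0.124], [158.0, 149.0])]
tumbler_small []
stand_big [(0.97, [0.431, -0.019, 0.074], [275.0, 202.0])]
stand_small [(0.82, [0.427, -0.2, 0.056], [362.0, 208.0])]
drainer [(0.78, [0.405, 0.255, 0.007], [147.0, 225.0])]
bottle [(0.94, [0.563, -0.161, 0.113], [343.0, 138.0])]
spice_jar [(0.58, [0.564, -0.079, 0.078], [302.0, 146.0])]
scene cam at [-0.3096 -0.5937  0.5273] [ 0.7047  0.5704 -0.4219] 466.8080700368605
tumbler_a [(0.63, [0.363, 0.161, 0.093], [185.0, 179.0]), (0.63, [0.532, 0.205, 0.109], [219.0, 149.0])]
tumbler_small [(0.55, [0.462, 0.191, 0.093], [205.0, 164.0])]
stand_big [(0.88, [0.434, -0.044, 0.058], [273.0, 206.0])]
stand_small [(0.76, [0.424, -0.225, 0.052], [344.0, 235.0])]
drainer [(0.57, [0.397, 0.207, 0.008], [185.0, 201.0])]
bottle [(0.63, [0.564, -0.188, 0.109], [362.0, 181.0])]
spice_jar [(0.63, [0.565, -0.094, 0.065], [324.0, 188.0])]
```

View pics/top0.png

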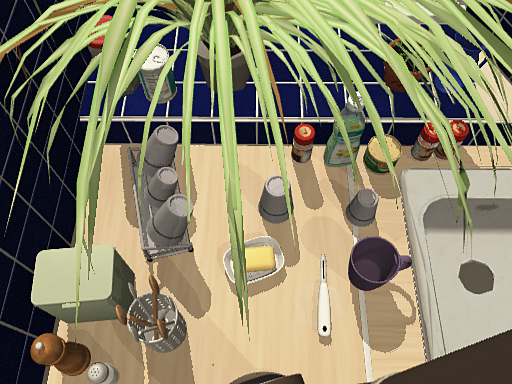

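View pics/scene0.png

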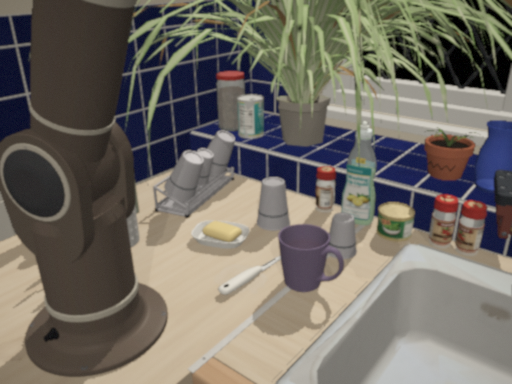

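The top view shows the drainer on the left, with big tumblers at about (165,145) and (172,215) and the small one at (162,183). The feet lean right (world -y). stand_big is at (277,200) and stand_small at (362,205). Next I'll fit the cone model to the silhouettes.

```bash
cat >> h.py <<'E'
from scipy.optimize import minimize
S={"big":(.105,.026,.0385),"small":(.08,.022,.0315)}
T=np.linspace(0,2*np.pi,40,endpoint=False)
def axis(tilt,yaw): # yaw = heading of the foot's lean
    return np.array([np.sin(tilt)*np.cos(yaw),np.sin(tilt)*np.sin(yaw),np.cos(tilt)])
def cone(o,a,size):
    h,rf,rm=S[size]; u=np.cross(a,[1,0,0]); u/=np.linalg.norm(u); v=np.cross(a,u)
    c=np.cos(T)[:,None]*u+np.sin(T)[:,None]*v
    return np.vstack([o+rm*c,o+h*a+rf*c])
def render(p,o,a,size):
    m=np.zeros((384*1,512),np.uint8); X=cone(o,a,size)@p["R"].T+p["t"]; x=X@p["camera_matrix"].T; x=x[:,:2]/x[:,2:]
    hull=cv2.convexHull((x*16).astype(np.int32)); cv2.fillConvexPoly(m,hull,255,cv2.LINE_AA,4); return m/255.
def fit(views,size,x0,prior,sig):
    """views: (pic, mask, ignore); params x,y,z,tilt,yaw"""
    def f(q):
        o,a=q[:3],axis(q[3],q[4]); c=0
        for p,m,ig in views:
            r=render(p,o,a,size); k=~ig; c+=np.abs(r-m)[k].sum()/m.sum()
        return c+.02*np.sum(((q-prior)/sig)**2)
    s=np.diag([.01,.01,.008,.05,.1]); x0=np.array(x0,float)
    for _ in range(2):
        r=minimize(f,x0,method="Nelder-Mead",options=dict(initial_simplex=np.vstack([x0,x0+s]),maxiter=500,xatol=1e-4,fatol=1e-4)); x0=r.x; s=s/2
    return r.x,r.fun
def hit(p,q,xy):
    """silhouette of q whose centroid is nearest the projection of xy"""
    u=proj(p,xy); b=None
    for r in nets.silhouettes(p,q):
        ys,xs=np.nonzero(r["pixels"]); d=np.hypot(xs.mean()-u[0],ys.mean()-u[1])
        if d<25 and (b is None or d<b[0]): b=(d,r["pixels"],r["score"])
    return b
E
cat > m1.py <<'E'
from h import *
np.set_printoptions(precision=4,suppress=True)
P=[get_image("top"),get_image("scene")]
th={"near":("big","tumbler_a",(.366,.175,.105)),"far":("big","tumbler_a",(.53,.213,.115)),"mid":("small","tumbler_small",(.45,.195,.095)),
 "sb":("big","stand_big",(.432,-.03,.06)),"ss":("small","stand_small",(.425,-.21,.05))}
M={}
for k,(s,q,x) in th.items():
    for i,p in enumerate(P):
        b=hit(p,q,x)
        if b is None and k=="mid": b=hit(p,"tumbler_a",x)
        if b: M[k,i]=b[1]; print(k,i,round(b[0]),b[1].sum(),round(b[2],2))
        else: print(k,i,None)
for k,(s,q,x) in th.items():
    v=[]
    for i,p in enumerate(P):
        if (k,i) in M:
            ig=np.zeros((384,512),bool)
            for (k2,i2),m in M.items():
                if i2==i and k2!=k: ig|=m
            v.append((p,M[k,i]&~ig,ig))
    if not v: continue
    if k in("sb","ss"): pr=[x[0]+.01,x[1],0,0,0]; sg=[.05,.05,.0005,.002,.01]
    else: pr=[x[0],x[1]+.03,.046,.44,-1.4]; sg=[.05,.05,.01,.03,.3]
    r,c=fit(v,s,pr,np.array(pr),np.array(sg)); print(k,r,round(c,3))
E
python3 m1.py
```

```text
near 0 7 1633 0.72
near 1 5 1338 0.59
far 0 4 1342 0.89
far 1 7 719 0.98
mid 0 9 972 0.86
mid 1 5 339 0.72
sb 0 7 1161 0.64
sb 1 6 1482 0.92
ss 0 5 878 0.84
ss 1 6 1004 0.66
near [ 0.383   0.2066  0.0434  0.4466 -1.3013] 0.195
far [ 0.5426  0.2484  0.0424  0.4443 -1.3678] 0.359
mid [ 0.4601  0.2297  0.046   0.438  -1.3555] 0.172
sb [ 0.4572 -0.0245 -0.0001 -0.      0.0001] 0.369
ss [ 0.4435 -0.2098  0.     -0.0001 -0.0003] 0.442
```

```bash
python3 -m pendant '{"translation":[[0.2,1,0.7],[0.3,1,0.7],[0.3,1,0.7],[0.4,1,0.7],[0.5,1,0.7],[0.5,1,0.6],[0.6,1,0.5],[0.6,1,0.3],[0.6,1,0.3],[0.6,1,0],[0.6,1,0],[0.6,1,0]],"twist":[[0,0,0],[0,0,0],[0,0,0],[0,0,0],[0,0,0],[0,0,0],[0,0,0],[0,0,0],[0,0,0],[0,0,0],[0,0,0],[0,0,0]]}' 1 10
python3 -m pendant '{"translation":[[0.6,1,0],[0.6,1,0],[0.6,1,0],[0.6,1,0],[0.5,1,0],[0.5,1,0],[0,1,0],[0,1,0],[0,0,0],[0,0,0]],"twist":[[0,0,0],[0,0,0],[0,0,0],[0,0,0],[0,0,0],[0,0,0],[0,0,0],[0,0,0],[0,0,0],[0,0,0]]}'
python3 - <<'E'
from h import *
np.set_printoptions(precision=4,suppress=True)
p=get_image("wrist"); save(p,"w1"); s=arm.get_state()
print(s["tcp_pos"],s["orientation"],s["q"],s["ft_force"]); print("cam",-p["R"].T@p["t"],p["R"][2],p["camera_matrix"][0,0])
for q in("stand_big","stand_small","bottle","spice_jar"): print(q,[(r["score"],w(p,r["xyz"])) for r in nets.find_in(p,q)[:3]])
E
```

```text
clock: 2.9
tcp_pos: [0.2832, -0.3611, 0.327]
orientation: [3.141, 0.0, 0.27]
ft_force: [0.0, 0.4, -0.6]
gripper_width: 0.999
finger_force: 0.0
clock: 4.15
tcp_pos: [0.3503, -0.203, 0.3268]
orientation: [3.141, -0.0, 0.269]
ft_force: [-0.0, 0.1, -0.3]
gripper_width: 0.998
finger_force: 0.0
[ 0.3504 -0.2031  0.3267] [ 3.1412 -0.      0.2687] [ 0.784  -0.0398 -0.3602  1.9032 -0.0144  1.2754 -0.8738] [ 0.0722  0.0188 -0.262 ]
cam [ 0.4221 -0.182   0.4906] [-0.262  -0.0734 -0.9623] 331.9638800995721
stand_big [(0.82, array([ 0.4523, -0.0365,  0.1023]))]
stand_small [(0.76, array([ 0.4333, -0.1941,  0.0703]))]
bottle []
spice_jar []
```

View pics/w1.png

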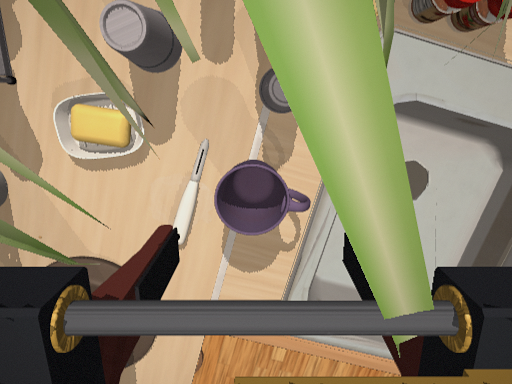

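The wrist view shows stand_big's foot at about (128,27), fully visible, and stand_small's at (275,90), partly behind a leaf. I'll refit both with this view.

```bash
cat > m2.py <<'E'
from h import *
np.set_printoptions(precision=4,suppress=True)
P=get_image("wrist")
for q,s,x in(("stand_big","big",(.45,-.035,.1)),("stand_small","small",(.438,-.205,.07))):
    b=hit(P,q,x)
    if b is None: print(q,None); continue
    ys,xs=np.nonzero(b[1]); print(q,b[1].sum(),xs.min(),xs.max(),ys.min(),ys.max())
    if s=="small":   # leaf hides the right; keep only the columns left of the mask's right edge
        ig=np.zeros((384,512),bool); ig[:,xs.max()-6:]=1
    else: ig=np.zeros((384,512),bool)
    pr=[x[0],x[1],0,0,0]; r,c=fit([(P,b[1]&~ig,ig)],s,pr,np.array(pr),np.array([.05,.05,.0005,.002,.01])); print(r,c)
    g=cv2.HoughCircles(cv2.cvtColor(P["frame"],cv2.COLOR_RGB2GRAY),cv2.HOUGH_GRADIENT,1,50,param1=100,param2=20,minRadius=14,maxRadius=35)
    if g is not None:
        for c in g[0]: print(c, atz(P,c[:2],S[s][0])) if np.hypot(*(c[:2]-proj(P,[r[0],r[1],S[s][0]])))<25 else 0
E
python3 m2.py
```

```text
stand_big 4111 100 181 0 72
[ 0.4539 -0.0233 -0.     -0.      0.0004] 0.08460563242118051
[120.5  26.5  22.4] [ 0.4533 -0.02    0.105 ]
stand_small 871 258 290 69 114
[ 0.4405 -0.207  -0.     -0.      0.0001] 0.26914882289904857
[283.5  89.5  24.6] [ 0.439  -0.2056  0.08  ]
```

```bash
python3 -m pendant '{"translation":[[0,0.6,0],[0.2,1,0],[0.2,1,0],[0.2,1,0],[0.2,1,0],[0.2,1,0],[0.2,1,0],[0.2,1,0],[0.2,1,-0.2],[0.2,1,-0.2],[0.2,1,-0.2],[0.2,1,-0.2]],"twist":[[0,0,0],[0,0,0],[0.24,0.064,0],[0.24,0.064,0],[0.24,0.064,0],[0.24,0.064,0],[0.24,0.064,0],[0.24,0.064,0],[0.24,0.064,0],[0.24,0.064,0],[0.24,0.064,0],[0.24,0.064,0]]}'
python3 -m pendant '{"translation":[[0.2,1,-0.5],[0.2,1,-0.5],[0,1,-0.5],[0,1,-0.5],[0,1,-0.5],[0,0.4,-0.5],[0,0,0],[0,0,0]],"twist":[[0.24,0.064,0],[0.24,0.064,0],[0,0,0],[0,0,0],[0,0,0],[0,0,0],[0,0,0],[0,0,0]]}'
cat > m3.py <<'E'
from h import *
import sys
np.set_printoptions(precision=4,suppress=True)
from scipy.spatial.transform import Rotation as Ro
p=get_image("wrist"); s=arm.get_state()
if len(sys.argv)>2: save(p,sys.argv[2])
R=Ro.from_euler("xyz",s["orientation"]).as_matrix()
print("t",s["clock"],"tcp",s["tcp_pos"],"zt",R[:,2],"yt",R[:,1],"F",s["ft_force"],"q",s["q"])
TH={"near":("big","tumbler_a",(.383,.2066,.0434)),"far":("big","tumbler_a",(.5426,.2484,.0434)),"mid":("small","tumbler_small",(.462,.228,.045))}
M={}
for k,(z,q,o) in TH.items():
    a=axis(.445,-1.31); b=None
    for qq in(q,"tumbler_a","tumbler_small"):
        b=b or hit(p,qq,np.array(o)+S[z][0]*.7*a)
    if b: M[k]=b[1]; print(k,b[1].sum(),b[0])
k=sys.argv[1]; z,q,o=TH[k]
ig=np.zeros((384,512),bool)
for k2 in M:
    if k2!=k: ig|=M[k2]
m=M[k]&~ig
pr=np.array([*o,.445,-1.31]); r,c=fit([(p,m,ig)],z,pr,pr,np.array([.02,.02,.004,.025,.05])); print(r,c)
o=r[:3];a=axis(*r[3:]); print("axis",a,"tool y should be ~ perpendicular; foot",o+S[z][0]*a)
hg=float(sys.argv[3]) if len(sys.argv)>3 else S[z][0]-.059
for h in(hg+.1,hg): print("tcp for h",h,o+h*a,"shift units",(o+h*a-s["tcp_pos"])/.02)
print("twist units",np.cross(R[:,2],-a)/.15)
E
python3 m3.py near w2
```

```text
clock: 6.05
tcp_pos: [0.3948, 0.0309, 0.3103]
orientation: [-2.766, -0.003, 0.269]
ft_force: [-0.6, 0.6, 0.6]
gripper_width: 0.999
finger_force: 0.0
clock: 7.05
tcp_pos: [0.4028, 0.1371, 0.2507]
orientation: [-2.694, -0.004, 0.268]
ft_force: [0.8, -0.5, 0.2]
gripper_width: 1.001
finger_force: 0.0
t 7.1 tcp [0.4029 0.137  0.2508] zt [-0.1107  0.4179 -0.9017] yt [ 0.2404 -0.8691 -0.4323] F [-0.5029  0.6584 -0.2187] q [ 0.4907  0.1571 -0.6251  1.9904 -0.3933  1.1154 -1.2421]
near 4932 4.507824652266153
mid 2955 7.683187148381676
[ 0.3776  0.2076  0.0445  0.4531 -1.3135] 0.03618849696763643
axis [ 0.1114 -0.4233  0.8991] tool y should be ~ perpendicular; foot [0.3893 0.1632 0.1389]
tcp for h 0.14600000000000002 [0.3939 0.1458 0.1758] shift units [-0.4548  0.4417 -3.7517]
tcp for h 0.046 [0.3827 0.1882 0.0859] shift units [-1.0117  2.5583 -8.2473]
twist units [ 0.0401  0.0059 -0.0022]
```

View pics/w2.png

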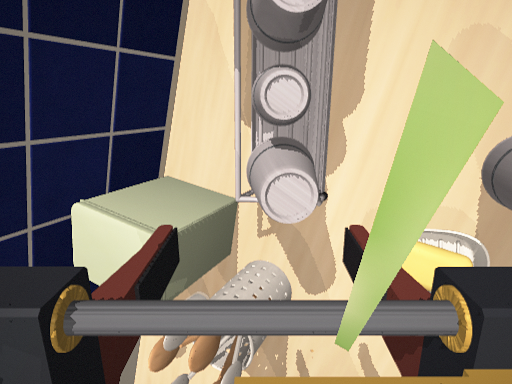

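Near tumbler: clean fit (foot at about (288,197) in the wrist image, residual 0.036). I'll go to pre-grasp and check clearance to the utensil pot.

```bash
python3 -m pendant '{"translation":[[-0.1,0.1,-0.7],[-0.1,0.1,-0.8],[-0.1,0.1,-0.8],[-0.1,0.1,-0.8],[-0.05,0.04,-0.65],[0,0,0]],"twist":[[0,0,0],[0,0,0],[0.02,0,0],[0.02,0,0],[0,0,0],[0,0,0]]}'
python3 - <<'E'
from h import *
p=get_image("top")
for uv in((152,280),(125,308),(157,300),(160,345)): print(uv,[atz(p,uv,z).round(3).tolist() for z in(.1,.16,.22)])
E
python3 m3.py near
```

```text
clock: 8.1
tcp_pos: [0.3928, 0.1464, 0.1747]
orientation: [-2.688, -0.004, 0.269]
ft_force: [0.5, 0.3, -0.2]
gripper_width: 1.004
finger_force: 0.0
(152, 280) [[0.257, 0.209, 0.1], [0.24, 0.194, 0.16], [0.222, 0.18, 0.22]]
(125, 308) [[0.206, 0.251, 0.1], [0.192, 0.234, 0.16], [0.178, 0.217, 0.22]]
(157, 300) [[0.22, 0.196, 0.1], [0.206, 0.182, 0.16], [0.191, 0.169, 0.22]]
(160, 345) [[0.143, 0.182, 0.1], [0.134, 0.17, 0.16], [0.125, 0.157, 0.22]]
t 8.2 tcp [0.3937 0.1465 0.1758] zt [-0.1114  0.4233 -0.8991] yt [ 0.2413 -0.8662 -0.4377] F [ 0.9553 -0.9971  0.3966] q [ 0.4587  0.2509 -0.6351  2.0999 -0.3849  0.9192 -1.2174]
near 8091 3.229403814442887
mid 4552 7.362027669757754
[ 0.3773  0.2079  0.0437  0.453  -1.3091] 0.026137010040139328
axis [ 0.1132 -0.4227  0.8992] tool y should be ~ perpendicular; foot [0.3892 0.1635 0.1381]
tcp for h 0.14600000000000002 [0.3938 0.1462 0.175 ] shift units [ 0.0057 -0.0148 -0.0401]
tcp for h 0.046 [0.3825 0.1885 0.0851] shift units [-0.5605  2.0989 -4.5359]
twist units [-0.0036  0.0107  0.0055]
```

```bash
python3 -m pendant '{"translation":[[-0.09,0.35,-0.75],[-0.09,0.35,-0.75],[-0.09,0.35,-0.75],[-0.09,0.35,-0.75],[-0.1,0.35,-0.75],[-0.1,0.35,-0.76],[0,0,0],[0,0,0]],"twist":[[0,0,0],[0,0,0],[0,0,0],[0,0,0],[0,0,0],[0,0,0],[0,0,0],[0,0,0]]}'
python3 -m pendant '{"translation":[[0,0,0],[0,0,0],[0,0,0],[0,0,0],[0,0,0],[0,0,0]],"twist":[[0,0,0],[0,0,0],[0,0,0],[0,0,0],[0,0,0],[0,0,0]]}' 0 15
```

```text
clock: 9.45
tcp_pos: [0.3828, 0.1883, 0.0859]
orientation: [-2.689, -0.006, 0.269]
ft_force: [0.0, 0.2, 0.6]
gripper_width: 0.996
finger_force: 0.0
clock: 10.2
tcp_pos: [0.3827, 0.1883, 0.0855]
orientation: [-2.689, -0.006, 0.268]
ft_force: [1.1, -2.2, 0.8]
gripper_width: 0.731
finger_force: 15.0
```

```bash
python3 -m pendant '{"translation":[[0.06,-0.21,0.45],[0.11,-0.42,0.9],[0.11,-0.42,0.9],[0.11,-0.42,0.9],[0.11,-0.42,0.9],[0.11,-0.42,0.9],[0,0,0]],"twist":[[0,0,0],[0,0,0],[0,0,0],[0,0,0],[0,0,0],[0,0,0],[0,0,0]]}'
python3 -m pendant '{"translation":[[0.15,-0.4,0.3],[0.3,-0.8,0.3],[0.3,-0.8,0.3],[0.3,-0.8,0.3],[0.3,-0.8,0.3],[0.3,-0.8,0.3],[0.3,-0.8,0.2],[0.3,-0.8,0.2],[0.3,-0.8,0],[0.3,-0.8,0],[0.1,-0.4,0],[0,0,0]],"twist":[[-0.25,-0.066,0],[-0.25,-0.066,0],[-0.28,-0.074,0],[-0.28,-0.074,0],[-0.28,-0.074,0],[-0.28,-0.074,0],[-0.28,-0.074,0],[-0.28,-0.074,0],[-0.28,-0.074,0],[-0.28,-0.074,0],[-0.18,-0.044,0],[0,0,0]]}'
python3 - <<'E'
from h import *
np.set_printoptions(precision=4,suppress=True)
s=arm.get_state();print(s["tcp_pos"],s["orientation"],s["ft_force"],s["q"])
p=get_image("wrist");save(p,"w3")
for q in("tumbler_a","stand_big"): print(q,[(r["score"],w(p,r["xyz"])) for r in nets.find_in(p,q)[:4]])
t=get_image("top"); s2=get_image("scene"); cv2.imwrite("pics/c3.png",np.hstack([cv2.resize(p["frame"],(400,300)),cv2.resize(s2["frame"][60:260,200:400],(400,400))[:300]])[:,:,::-1])
E
```

```text
clock: 11.08
tcp_pos: [0.3952, 0.1417, 0.1854]
orientation: [-2.69, -0.007, 0.268]
ft_force: [0.1, 0.3, -2.9]
gripper_width: 0.729
finger_force: 14.8
clock: 12.58
tcp_pos: [0.4533, -0.0173, 0.2283]
orientation: [3.141, 0.001, 0.271]
ft_force: [-0.7, -0.6, -2.5]
gripper_width: 0.734
finger_force: 14.8
[ 0.4533 -0.0173  0.2283] [3.1415 0.0006 0.271 ] [-0.6543 -0.5713 -2.4755] [ 0.4089  0.1511 -0.5253  1.956   0.087   1.0568 -1.4541]
tumbler_a [(0.95, array([0.5289, 0.1985, 0.0933])), (0.74, array([ 0.4727, -0.014 ,  0.2867]))]
stand_big [(0.71, array([ 0.4822, -0.0102,  0.0519]))]
```

View pics/c3.png

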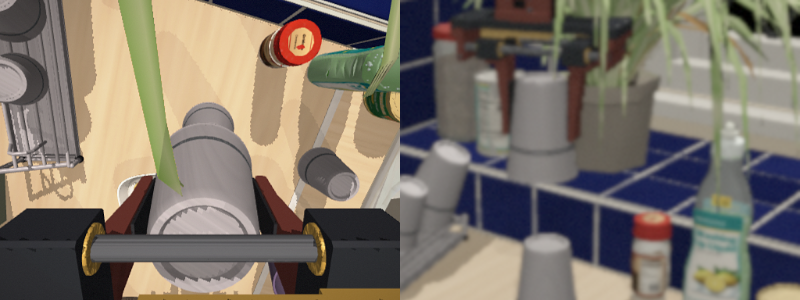

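The held tumbler hangs upright in the fingers, with stand_big visible just below it. I'll measure both in all three views.

```bash
cat > m4.py <<'E'
from h import *
import sys
np.set_printoptions(precision=4,suppress=True)
z=sys.argv[1]; st=np.array([float(v) for v in sys.argv[2].split(",")]); hm=float(sys.argv[3]) # tcp above mouth
base=float(sys.argv[4]) if len(sys.argv)>4 else 0
s=arm.get_state(); tcp=s["tcp_pos"]; print(s["clock"],tcp,s["ft_force"])
V={"h":[],"s":[]}
for n in("wrist","scene","top"):
    p=get_image(n); H=S[z][0]
    a=hit(p,"tumbler_a" if z=="big" else "tumbler_small",tcp+[0,0,-hm+H*.5]); b=hit(p,"stand_"+z,[*st,base+H*.5])
    print(n,[None if v is None else (int(v[1].sum()),round(v[0],1),round(v[2],2)) for v in(a,b)])
    e=np.zeros((384,512),bool)
    ma=a[1] if a else e; mb=b[1] if b else e
    if a: V["h"].append((p,ma,mb))
    if b:V["s"].append((p,mb,ma))
    for k,pr,sg in(("h",[tcp[0],tcp[1],tcp[2]-hm,.01,0],[.02,.02,.01,.05,3]),("s",[st[0],st[1],base,0,0],[.02,.02,.0005,.002,.1])):
        if V[k] and V[k][-1][0] is p:
            r,c=fit(V[k][-1:],z,pr,np.array(pr),np.array(sg)); print("  ",k,r,"tilt xy",axis(r[3],r[4])[:2],round(c,3))
for k,pr,sg in(("h",[tcp[0],tcp[1],tcp[2]-hm,.01,0],[.02,.02,.01,.05,3]),("s",[st[0],st[1],base,0,0],[.02,.02,.0005,.002,.1])):
    if V[k]:
        r,c=fit(V[k],z,pr,np.array(pr),np.array(sg)); print(k,r,"tilt xy",axis(r[3],r[4])[:2],round(c,3))
E
python3 m4.py big .454,-.022 .046
```

```text
12.825 [ 0.4535 -0.0176  0.2284] [-0.0997  0.5252 -1.6713]
wrist [(19394, np.float64(11.6), 0.92), None]
   h [ 0.4535 -0.0167  0.1843 -0.0046  0.0449] tilt xy [-0.0045 -0.0002] 0.339
scene [(1595, np.float64(1.7), 0.58), (1493, np.float64(3.3), 0.78)]
   h [ 0.4658 -0.0126  0.1827  0.0205 -0.0549] tilt xy [ 0.0204 -0.0011] 0.109
   s [ 0.458  -0.0237  0.     -0.      0.0045] tilt xy [-0. -0.] 0.066
top [(877, np.float64(10.7), 0.79), (671, np.float64(8.7), 0.8)]
   h [ 0.4409 -0.0141  0.1687 -0.0595  0.3244] tilt xy [-0.0564 -0.019 ] 1.332
   s [ 0.4593 -0.0125 -0.     -0.0003  0.0014] tilt xy [-0.0003 -0.    ] 0.918
h [ 0.4549 -0.017   0.1833 -0.0365  0.1122] tilt xy [-0.0363 -0.0041] 2.01
s [ 0.4591 -0.0212 -0.0001  0.     -0.0053] tilt xy [ 0. -0.] 1.051
```

```bash
python3 -m pendant '{"translation":[[0.05,-0.27,-0.5],[0,0,-0.7],[0,0,-0.7],[0,0,-0.7],[0,0,-0.7],[0,0,-0.7],[0,0,-0.7],[0,0,-0.2],[0,0,0]],"twist":[[0,0,0],[0,0,0],[0,0,0],[0,0,0],[0,0,0],[0,0,0],[0,0,0],[0,0,0],[0,0,0]]}'
python3 m4.py big .454,-.022 .046
```

```text
clock: 14.4
tcp_pos: [0.4545, -0.0231, 0.1303]
orientation: [-3.141, 0.0, 0.27]
ft_force: [-0.4, -0.4, -1.8]
gripper_width: 0.73
finger_force: 14.8
14.4 [ 0.4545 -0.0231  0.1303] [-0.3571 -0.4314 -1.8271]
wrist [(20382, np.float64(8.8), 0.75), None]
   h [ 0.4542 -0.0219  0.0862  0.0021  0.0826] tilt xy [0.0021 0.0002] 0.27
scene [(1493, np.float64(1.6), 0.95), (973, np.float64(10.3), 0.81)]
   h [ 0.4618 -0.0222  0.0841  0.0106  0.004 ] tilt xy [0.0106 0.    ] 0.102
   s [ 0.4628 -0.0208  0.      0.0001 -0.0018] tilt xy [ 0.0001 -0.    ] 0.127
top [(1040, np.float64(7.7), 0.72), (567, np.float64(15.0), 0.69)]
   h [ 0.4395 -0.0237  0.0784 -0.0135  0.1398] tilt xy [-0.0134 -0.0019] 0.477
   s [ 0.4557 -0.0232  0.     -0.      0.0052] tilt xy [-0. -0.] 0.352
h [ 0.4543 -0.0231  0.0839 -0.0285  0.142 ] tilt xy [-0.0282 -0.004 ] 1.051
s [ 0.4566 -0.0233  0.      0.0001 -0.0005] tilt xy [ 0.0001 -0.    ] 0.523
```

```bash
python3 -m pendant '{"translation":[[0,0,-0.4],[0,0,-0.4],[0,0,-0.4],[0,0,-0.4],[0,0,-0.3],[0,0,-0.3],[0,0,-0.2],[0,0,0],[0,0,0]],"twist":[[0,0,0],[0,0,0],[0,0,0],[0,0,0],[0,0,0],[0,0,0],[0,0,0],[0,0,0],[0,0,0]]}' 0 6
python3 -m pendant '{"translation":[[0,0,-0.05],[0,0,-0.05],[0,0,-0.05],[0,0,0]],"twist":[[0,0,0],[0,0,0],[0,0,0],[0,0,0]]}'
```

```text
clock: 15.98
tcp_pos: [0.4547, -0.0232, 0.0826]
orientation: [3.141, -0.0, 0.27]
ft_force: [-0.0, -0.2, -1.8]
gripper_width: 0.741
finger_force: 5.9
clock: 16.48
tcp_pos: [0.4545, -0.0232, 0.0794]
orientation: [-3.142, 0.0, 0.27]
ft_force: [0.0, 0.6, -1.5]
gripper_width: 0.737
finger_force: 5.9
```

```bash
python3 -m pendant '{"translation":[[0,0,-0.05],[0,0,-0.05],[0,0,-0.05],[0,0,0]],"twist":[[0,0,0],[0,0,0],[0,0,0],[0,0,0]]}'
python3 -m pendant '{"translation":[[0,0,-0.05],[0,0,-0.05],[0,0,0]],"twist":[[0,0,0],[0,0,0],[0,0,0]]}'
python3 -m pendant '{"translation":[[0,0,-0.04],[0,0,0]],"twist":[[0,0,0],[0,0,0]]}'
```

```text
clock: 16.98
tcp_pos: [0.4545, -0.0232, 0.0763]
orientation: [-3.142, 0.0, 0.27]
ft_force: [-1.7, -0.9, -1.8]
gripper_width: 0.739
finger_force: 5.9
clock: 17.35
tcp_pos: [0.4544, -0.0233, 0.0743]
orientation: [-3.142, 0.0, 0.27]
ft_force: [-0.6, -0.5, -1.2]
gripper_width: 0.738
finger_force: 5.9
clock: 17.6
tcp_pos: [0.4545, -0.0232, 0.0736]
orientation: [3.142, 0.0, 0.27]
ft_force: [-1.0, -0.9, -1.6]
gripper_width: 0.737
finger_force: 5.9
```

```bash
for i in 1; do python3 -m pendant '{"translation":[[0,0,-0.04],[0,0,-0.0]],"twist":[[0,0,0],[0,0,0]]}'|egrep 'pos|ft'; done
python3 -m pendant '{"translation":[[0,0,-0.03],[0,0,0]],"twist":[[0,0,0],[0,0,0]]}'|egrep 'pos|ft'
```

```text
tcp_pos: [0.4545, -0.0232, 0.0728]
ft_force: [-1.4, -1.5, -0.3]
tcp_pos: [0.4545, -0.0232, 0.0722]
ft_force: [-0.3, -0.7, -1.4]
```

```bash
python3 -m pendant '{"translation":[[0,0,-0.03],[0,0,0]],"twist":[[0,0,0],[0,0,0]]}'|egrep 'pos|ft'
```

```text
tcp_pos: [0.4546, -0.0232, 0.0716]
ft_force: [-1.5, -0.2, -0.5]
```

```bash
python3 -m pendant '{"translation":[[0,0,-0.03],[0,0,0]],"twist":[[0,0,0],[0,0,0]]}'|egrep 'pos|ft'
```

```text
tcp_pos: [0.4546, -0.0232, 0.071]
ft_force: [-0.4, 0.6, -1.3]
```

```bash
python3 -m pendant '{"translation":[[0,0,-0.03],[0,0,0]],"twist":[[0,0,0],[0,0,0]]}'|egrep 'pos|ft'
```

```text
tcp_pos: [0.4545, -0.0232, 0.0704]
ft_force: [-0.3, -0.8, -0.1]
```

```bash
python3 -m pendant '{"translation":[[0,0,-0.03],[0,0,0]],"twist":[[0,0,0],[0,0,0]]}'|egrep 'pos|ft'
python3 - <<'E'
from h import *
p=get_image("scene"); o=cv2.resize(p["frame"][130:250,220:340],(480,480),interpolation=cv2.INTER_CUBIC); cv2.imwrite("pics/c4.png",o[:,:,::-1])
for i in range(4): get_image("top"); print(arm.get_state()["ft_force"].round(2))
E
```

```text
tcp_pos: [0.4546, -0.0232, 0.0698]
ft_force: [-0.1, -1.1, -0.5]
[-1.05 -0.74 -0.78]
[-0.24 -0.44 -1.64]
[-1.58 -0.14 -1.35]
[-1.11 -1.14 -1.11]
```

View pics/c4.png

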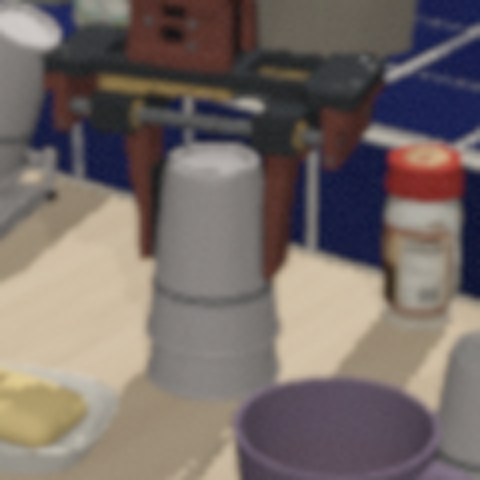

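The picture shows the held tumbler over stand_big with its rim low, around row 340. It is close to resting, so I'll feel the last millimetres with averaged forces.

```bash
cat > f.py <<'E'
from h import *
F=[];Z=[];G=[]
for i in range(4): get_image("top"); s=arm.get_state(); F.append(s["ft_force"]); Z.append(s["tcp_pos"]); G.append(s["gripper_width"])
print("F",np.mean(F,0).round(2),"tcp",np.mean(Z,0).round(4),"w",round(np.mean(G),4),s["clock"])
E
python3 -m pendant '{"translation":[[0,0,-0.03],[0,0,0]],"twist":[[0,0,0],[0,0,0]]}'|egrep 'ft'; python3 f.py
```

```text
ft_force: [-0.2, -0.6, -0.4]
F [-0.95 -0.61 -1.09] tcp [ 0.4546 -0.0232  0.0692] w 0.7367 19.8
```

```bash
python3 -m pendant '{"translation":[[0,0,-0.03],[0,0,0]],"twist":[[0,0,0],[0,0,0]]}'|egrep 'ft'; python3 f.py
```

```text
ft_force: [-2.1, -1.4, -0.3]
F [-0.43 -0.86 -0.77] tcp [ 0.4546 -0.0232  0.0686] w 0.7392 20.25
```

```bash
python3 -m pendant '{"translation":[[0,0,-0.03],[0,0,0]],"twist":[[0,0,0],[0,0,0]]}'|egrep 'ft'; python3 f.py
```

```text
ft_force: [-1.2, -0.9, -0.0]
F [-1.31 -0.66  0.16] tcp [ 0.4546 -0.0232  0.0681] w 0.7374 20.7
```

```bash
python3 -m pendant '{"translation":[[0,0,0],[0,0,0],[0,0,0],[0,0,0]],"twist":[[0,0,0],[0,0,0],[0,0,0],[0,0,0]]}' 1 6
python3 f.py
python3 -m pendant '{"translation":[[0,0,0.5],[0,0,1],[0,0,1],[0,0,1],[0,0,1],[0,0,1],[0,0,1],[0,0,1],[0,0,1],[0,0.5,0.5],[0,0.5,0]],"twist":[[0,0,0],[0,0,0],[0,0,0],[0,0,0],[0,0,0],[0,0,0],[0,0,0],[0,0,0],[0,0,0],[0,0,0],[0,0,0]]}'
python3 - <<'E'
from h import *
np.set_printoptions(precision=4,suppress=True)
V=[]
for n in("wrist","scene"):
    p=get_image(n)
    for q in("tumbler_a","stand_big"):
        z0=.025 if q!="stand_big" else 0
        b=hit(p,q,[.4546,-.0232,z0+.05])
        if b: pr=np.array([.4546,-.0232,z0,.001,0]); print(n,q,b[1].sum(),fit([(p,b[1],np.zeros((384,512),bool))],"big",pr,pr,np.array([.02,.02,.01,.05,3])))
E
```

```text
clock: 21.2
tcp_pos: [0.4547, -0.0231, 0.0681]
orientation: [3.142, -0.0, 0.27]
ft_force: [0.0, 0.3, 0.3]
gripper_width: 1.003
finger_force: 0.0
F [-0.12 -0.08 -0.35] tcp [ 0.4546 -0.0232  0.0681] w 1.0006 21.4
clock: 22.78
tcp_pos: [0.4548, -0.0022, 0.2487]
orientation: [3.141, -0.001, 0.27]
ft_force: [-0.0, -0.7, -0.5]
gripper_width: 1.0
finger_force: 0.0
wrist tumbler_a 2824 (array([ 0.4541, -0.0231,  0.023 ,  0.0164,  0.0579]), np.float64(0.6710812792778964))
scene tumbler_a 1499 (array([ 0.4614, -0.0221,  0.022 ,  0.0025,  0.0464]), np.float64(0.06567932553699916))
scene stand_big 310 (array([ 0.4855, -0.0048, -0.0208, -0.0091, -0.1208]), np.float64(3.8813005618250935))
```

First big tumbler is nested. On to the far one.

```bash
python3 -m pendant '{"translation":[[0.5,0.8,0.1],[0.5,0.8,0.1],[0.5,0.8,0.1],[0.5,0.8,0.1],[0.6,0.8,0],[0.6,0.8,0],[0.6,0.8,0],[0.6,0.8,0],[0.6,0.8,0],[0.6,0.7,0],[0,0,0]],"twist":[[0.29,0.077,0],[0.29,0.077,0],[0.29,0.077,0],[0.29,0.077,0],[0.29,0.077,0],[0.29,0.077,0],[0.29,0.077,0],[0.29,0.077,0],[0.31,0.08,0],[0.31,0.08,0],[0,0,0]]}'
python3 m3.py far w4
```

```text
clock: 24.45
tcp_pos: [0.5671, 0.155, 0.2552]
orientation: [-2.683, -0.004, 0.269]
ft_force: [-0.7, -0.4, 0.3]
gripper_width: 1.002
finger_force: 0.0
t 24.5 tcp [0.5667 0.1547 0.2555] zt [-0.1136  0.4262 -0.8975] yt [ 0.2404 -0.8647 -0.4411] F [-0.4976 -0.0898  0.0723] q [ 0.3609  0.4562 -0.6151  1.6144 -0.2156  1.1796 -1.4225]Traceback (most recent call last):
  File "m3.py", line 20, in <module>
    m=M[k]&~ig
      ~^^^
KeyError: 'far'
```

View pics/w4.png

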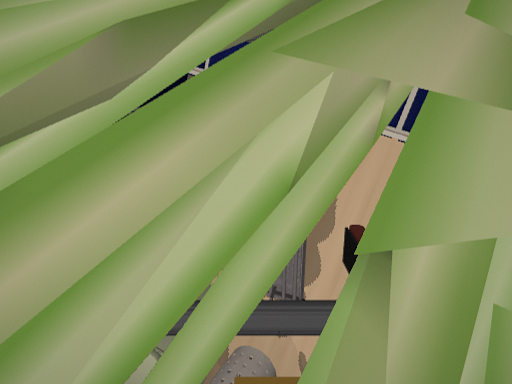

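The wrist camera sits in the leaves, which block the view but give no force. I'll go lower along the axis and look again.

```bash
python3 -m pendant '{"translation":[[-0.1,0.25,-0.6],[-0.1,0.3,-0.7],[-0.1,0.3,-0.7],[-0.1,0.3,-0.7],[-0.1,0.3,-0.7],[-0.1,0.25,-0.6],[0,0,0]],"twist":[[0,0,0],[0,0,0],[0,0,0],[0,0,0],[0,0,0],[-0.04,0,0],[0,0,0]]}'
python3 m3.py far w5
```

```text
clock: 25.82
tcp_pos: [0.5537, 0.1894, 0.1751]
orientation: [-2.691, -0.002, 0.27]
ft_force: [0.5, 0.0, 0.2]
gripper_width: 1.002
finger_force: 0.0
t 25.875 tcp [0.5544 0.1892 0.1758] zt [-0.1133  0.4204 -0.9002] yt [ 0.2414 -0.8673 -0.4354] F [ 0.3477 -0.3763  0.8069] q [ 0.2996  0.5197 -0.6123  1.7263 -0.1925  0.9927 -1.4424]
far 8341 4.040681134393245
mid 2987 11.410978747979252
[ 0.539   0.2498  0.0448  0.4524 -1.317 ] 0.03135908674585212
axis [ 0.1097 -0.4231  0.8994] tool y should be ~ perpendicular; foot [0.5505 0.2053 0.1392]
tcp for h 0.14600000000000002 [0.555  0.188  0.1761] shift units [ 0.0316 -0.0584  0.0137]
tcp for h 0.046 [0.544  0.2303 0.0862] shift units [-0.5171  2.0572 -4.4833]
twist units [ 0.0186 -0.0206 -0.012 ]
```

```bash
python3 -m pendant '{"translation":[[-0.09,0.34,-0.75],[-0.09,0.34,-0.75],[-0.09,0.34,-0.75],[-0.09,0.34,-0.75],[-0.08,0.34,-0.75],[-0.08,0.35,-0.73],[0,0,0]],"twist":[[0,0,0],[0,0,0],[0,0,0],[0,0,0],[0,0,0],[0,0,0],[0,0,0]]}'
python3 -m pendant '{"translation":[[0,0,0],[0,0,0],[0,0,0],[0,0,0],[0,0,0]],"twist":[[0,0,0],[0,0,0],[0,0,0],[0,0,0],[0,0,0]]}' 0 15
python3 -m pendant '{"translation":[[0.06,-0.21,0.45],[0.11,-0.42,0.9],[0.11,-0.42,0.9],[0.11,-0.42,0.9],[0.11,-0.42,0.9],[0.11,-0.42,0.9],[0,0,0]],"twist":[[0,0,0],[0,0,0],[0,0,0],[0,0,0],[0,0,0],[0,0,0],[0,0,0]]}'
```

```text
clock: 27.0
tcp_pos: [0.543, 0.2304, 0.0852]
orientation: [-2.691, -0.002, 0.27]
ft_force: [-0.4, -0.7, -0.5]
gripper_width: 1.003
finger_force: 0.0
clock: 27.62
tcp_pos: [0.5446, 0.2295, 0.0867]
orientation: [-2.692, -0.004, 0.269]
ft_force: [0.9, -1.2, 1.9]
gripper_width: 0.73
finger_force: 15.1
clock: 28.5
tcp_pos: [0.5573, 0.183, 0.1867]
orientation: [-2.692, -0.006, 0.268]
ft_force: [0.6, 0.8, -2.1]
gripper_width: 0.732
finger_force: 14.8
```

```bash
python3 -m pendant '{"translation":[[-0.2,-0.5,0.3],[-0.4,-0.9,0.3],[-0.5,-0.9,0.3],[-0.5,-1,0.3],[-0.5,-1,0.3],[-0.5,-1,0.3],[-0.5,-1,0.3],[-0.5,-1,0.3],[-0.5,-1,0],[-0.5,-1,0],[-0.5,-1,0],[0,0,0]],"twist":[[-0.25,-0.066,0],[-0.25,-0.066,0],[-0.28,-0.074,0],[-0.28,-0.074,0],[-0.28,-0.074,0],[-0.28,-0.074,0],[-0.28,-0.074,0],[-0.28,-0.074,0],[-0.28,-0.074,0],[-0.28,-0.074,0],[-0.18,-0.044,0],[0,0,0]]}'
python3 m4.py big .4546,-.0232 .043 .025
```

```text
clock: 30.0
tcp_pos: [0.4535, -0.0237, 0.2333]
orientation: [3.138, 0.003, 0.268]
ft_force: [0.2, 0.8, -2.1]
gripper_width: 0.73
finger_force: 14.8
30.0 [ 0.4535 -0.0237  0.2333] [ 0.155   0.7813 -2.1487]
wrist [(19823, np.float64(7.1), 0.73), None]
   h [ 0.4528 -0.0231  0.1887  0.0006  0.0893] tilt xy [0.0006 0.0001] 0.289
scene [(1628, np.float64(3.0), 0.78), None]
   h [ 0.4635 -0.0189  0.1872  0.0158  0.0442] tilt xy [0.0157 0.0007] 0.102
top [(644, np.float64(12.9), 0.58), None]
   h [ 0.4668 -0.019   0.1739 -0.1056  0.2342] tilt xy [-0.1025 -0.0245] 2.295
h [ 0.4561 -0.022   0.1874 -0.0612  0.324 ] tilt xy [-0.058  -0.0195] 2.85
```

```bash
python3 -m pendant '{"translation":[[0.05,0,-0.5],[0,0,-0.8],[0,0,-0.8],[0,0,-0.8],[0,0,-0.7],[0,0,-0.7],[0,0,-0.7],[0,0,-0.6],[0,0,-0.5],[0,0,-0.3],[0,0,0]],"twist":[[0.02,-0.02,0],[0,0,0],[0,0,0],[0,0,0],[0,0,0],[0,0,0],[0,0,0],[0,0,0],[0,0,0],[0,0,0],[0,0,0]]}' 0 8
python3 -m pendant '{"translation":[[0,0,-0.05],[0,0,-0.05],[0,0,-0.05],[0,0,-0.05],[0,0,0]],"twist":[[0,0,0],[0,0,0],[0,0,0],[0,0,0],[0,0,0]]}' 0 6
python3 f.py
```

```text
clock: 31.82
tcp_pos: [0.4553, -0.0223, 0.1052]
orientation: [3.141, -0.001, 0.27]
ft_force: [0.2, -0.4, -1.8]
gripper_width: 0.736
finger_force: 7.8
clock: 32.45
tcp_pos: [0.4554, -0.0225, 0.1014]
orientation: [3.141, -0.002, 0.27]
ft_force: [-0.7, -1.3, -1.3]
gripper_width: 0.727
finger_force: 5.9
F [-0.97 -1.24 -0.82] tcp [ 0.4554 -0.0225  0.1015] w 0.7351 32.65
```

```bash
python3 -m pendant '{"translation":[[-0.05,-0.05,-0.05],[0,0,-0.05],[0,0,0]],"twist":[[0,0,0],[0,0,0],[0,0,0]]}'|egrep 'ft'; python3 f.py
```

```text
ft_force: [-0.7, -0.3, -1.3]
F [-0.02 -0.38 -1.42] tcp [ 0.4544 -0.0233  0.0995] w 0.736 33.225
```

```bash
python3 -m pendant '{"translation":[[0,0,-0.05],[0,0,-0.05],[0,0,0]],"twist":[[0,0,0],[0,0,0],[0,0,0]]}'|egrep 'ft'; python3 f.py
```

```text
ft_force: [0.2, 0.5, -1.4]
F [-0.09  0.04 -1.59] tcp [ 0.4544 -0.0234  0.0974] w 0.7342 33.8
```

```bash
python3 -m pendant '{"translation":[[0,0,-0.05],[0,0,-0.04],[0,0,0]],"twist":[[0,0,0],[0,0,0],[0,0,0]]}'|egrep 'ft'; python3 f.py
```

```text
ft_force: [0.3, -0.3, -1.5]
F [-0.2   0.39 -1.97] tcp [ 0.4544 -0.0234  0.0956] w 0.7343 34.375
```

Lateral force is gone. Down in half-millimetre steps.

```bash
python3 -m pendant '{"translation":[[0,0,-0.03],[0,0,-0.03],[0,0,0]],"twist":[[0,0,0],[0,0,0],[0,0,0]]}'|egrep 'ft'; python3 f.py
```

```text
ft_force: [-0.8, -0.1, -1.5]
F [-0.21 -0.29 -1.5 ] tcp [ 0.4544 -0.0234  0.0944] w 0.7343 34.95
```

```bash
python3 -m pendant '{"translation":[[0,0,-0.03],[0,0,0]],"twist":[[0,0,0],[0,0,0]]}'|egrep 'ft'; python3 f.py
```

```text
ft_force: [0.5, 0.5, -0.9]
F [ 0.38  0.18 -1.34] tcp [ 0.4544 -0.0234  0.0939] w 0.7351 35.4
```

```bash
python3 -m pendant '{"translation":[[0,0,-0.03],[0,0,0]],"twist":[[0,0,0],[0,0,0]]}'|egrep 'ft'; python3 f.py
```

```text
ft_force: [-0.5, 0.0, 1.7]
F [0.02 0.27 1.55] tcp [ 0.4545 -0.0234  0.0934] w 0.7343 35.85
```

```bash
python3 -m pendant '{"translation":[[0,0,0],[0,0,0],[0,0,0],[0,0,0],[0,0,0.4],[0,0,1],[0,0,1],[0,0,1],[0,0,1],[0,0,1],[0,0,1],[0,0,1]],"twist":[[0,0,0],[0,0,0],[0,0,0],[0,0,0],[0,0,0],[0,0,0],[0,0,0],[0,0,0],[0,0,0],[0,0,0],[0,0,0],[0,0,0]]}' 1 6
python3 -m pendant '{"translation":[[0.1,0.6,0.2],[0.1,0.8,0],[0.1,0.9,0],[0.1,0.9,0],[0.1,0.9,0],[0.1,0.9,0],[0.1,0.9,-0.4],[0.1,0.9,-0.5],[0.1,0.9,-0.5],[0.1,0.9,-0.5],[0.1,0.5,-0.4],[0,0,0]],"twist":[[0,0,0],[0.29,0.077,0],[0.29,0.077,0],[0.29,0.077,0],[0.29,0.077,0],[0.29,0.077,0],[0.29,0.077,0],[0.29,0.077,0],[0.29,0.077,0],[0.31,0.08,0],[0.31,0.08,0],[0,0,0]]}'
python3 m3.py mid w6 .026
python3 - <<'E'
from h import *
p=get_image("scene"); w_=cv2.imread("pics/w6.png"); cv2.imwrite("pics/c6.png",np.hstack([cv2.resize(w_,(400,300)),cv2.resize(p["frame"][110:260,210:410],(400,300),interpolation=cv2.INTER_CUBIC)[:,:,::-1]]))
E
```

```text
clock: 37.35
tcp_pos: [0.4542, -0.0233, 0.2425]
orientation: [3.141, -0.002, 0.27]
ft_force: [-0.0, 0.4, -0.7]
gripper_width: 0.998
finger_force: 0.0
clock: 38.85
tcp_pos: [0.4761, 0.1583, 0.198]
orientation: [-2.684, -0.004, 0.267]
ft_force: [-0.6, -0.5, 0.5]
gripper_width: 0.999
finger_force: 0.0
t 38.9 tcp [0.4763 0.1582 0.1986] zt [-0.1117  0.4263 -0.8977] yt [ 0.2392 -0.8652 -0.4407] F [-0.0728 -0.5143  0.6685] q [ 0.3931  0.3595 -0.6148  1.8958 -0.3     0.9985 -1.3267]
mid 3941 5.478895760717356
[ 0.4576  0.2313  0.0442  0.4355 -1.2941] 0.03599537159802968
axis [ 0.1152 -0.4058  0.9067] tool y should be ~ perpendicular; foot [0.4668 0.1989 0.1167]
tcp for h 0.126 [0.4721 0.1802 0.1584] shift units [-0.2113  1.1016 -2.0105]
tcp for h 0.026 [0.4606 0.2208 0.0678] shift units [-0.7875  3.1306 -6.5438]
twist units [-0.1483  0.0148  0.0255]
```

View pics/c6.png

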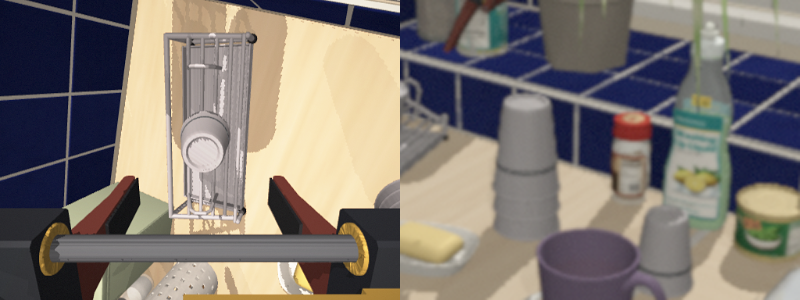

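The big stack stands straight in the scene crop at about (527,165), and the small one sits centred between the fingers in the wrist crop at (205,150). Now grasping it.

```bash
python3 -m pendant '{"translation":[[-0.07,0.37,-0.6],[-0.07,0.37,-0.7],[-0.07,0.37,-0.7],[-0.1,0.34,-0.75],[-0.1,0.34,-0.75],[-0.1,0.34,-0.75],[-0.1,0.34,-0.75],[-0.1,0.34,-0.75],[-0.08,0.33,-0.75],[0,0,0],[0,0,0]],"twist":[[-0.05,0,0],[-0.05,0,0],[-0.05,0,0],[0,0,0],[0,0,0],[0,0,0],[0,0,0],[0,0,0],[0,0,0],[0,0,0],[0,0,0]]}'
python3 -m pendant '{"translation":[[0,0,0],[0,0,0],[0,0,0],[0,0,0],[0,0,0],[0,0,0]],"twist":[[0,0,0],[0,0,0],[0,0,0],[0,0,0],[0,0,0],[0,0,0]]}' 0 15
python3 -m pendant '{"translation":[[0.06,-0.2,0.45],[0.11,-0.41,0.9],[0.11,-0.41,0.9],[0.11,-0.41,0.9],[0.11,-0.41,0.9],[0.11,-0.41,0.9],[0,0,0]],"twist":[[0,0,0],[0,0,0],[0,0,0],[0,0,0],[0,0,0],[0,0,0],[0,0,0]]}'
```

```text
clock: 40.67
tcp_pos: [0.4605, 0.2217, 0.0692]
orientation: [-2.708, -0.001, 0.268]
ft_force: [-0.2, 0.4, 0.2]
gripper_width: 1.003
finger_force: 0.0
clock: 41.42
tcp_pos: [0.4607, 0.2213, 0.0693]
orientation: [-2.708, -0.001, 0.268]
ft_force: [1.0, -0.1, 0.6]
gripper_width: 0.624
finger_force: 14.9
clock: 42.3
tcp_pos: [0.4738, 0.1759, 0.1695]
orientation: [-2.709, -0.003, 0.267]
ft_force: [-1.1, -0.9, -0.7]
gripper_width: 0.621
finger_force: 14.8
```

```bash
python3 -m pendant '{"translation":[[0,-0.5,0.6],[-0.1,-0.9,0.6],[-0.1,-1,0.6],[-0.1,-1,0.6],[-0.1,-1,0.6],[-0.1,-1,0.6],[-0.1,-1,0.5],[-0.1,-1,0],[-0.1,-1,0],[-0.1,-1,0],[-0.1,-1,0],[-0.1,-1,0]],"twist":[[-0.25,-0.066,0],[-0.25,-0.066,0],[-0.25,-0.066,0],[-0.25,-0.066,0],[-0.25,-0.066,0],[-0.25,-0.066,0],[-0.26,-0.07,0],[-0.26,-0.07,0],[-0.26,-0.07,0],[-0.26,-0.07,0],[-0.25,-0.07,0],[0,0,0]]}'
python3 -m pendant '{"translation":[[-0.1,-1,0],[-0.1,-1,0],[-0.1,-1,0],[-0.1,-1,0],[-0.1,-1,0],[0,-1,-0.3],[0,-0.9,-0.7],[0,-0.8,-0.8],[0,0,-0.7],[0,0,0]],"twist":[[0,0,0],[0,0,0],[0,0,0],[0,0,0],[0,0,0],[0,0,0],[0,0,0],[0,0,0],[0,0,0],[0,0,0]]}'
python3 m4.py small .44,-.206 .026
python3 - <<'E'
from h import *
p=get_image("wrist");q=get_image("scene"); cv2.imwrite("pics/c7.png",np.hstack([cv2.resize(p["frame"],(400,300)),cv2.resize(q["frame"][110:260,240:440],(400,300),interpolation=cv2.INTER_CUBIC)])[:,:,::-1])
E
```

```text
clock: 43.8
tcp_pos: [0.4505, -0.0521, 0.2501]
orientation: [3.141, 0.002, 0.269]
ft_force: [-0.3, 0.2, -2.4]
gripper_width: 0.624
finger_force: 14.8
clock: 45.05
tcp_pos: [0.44, -0.2046, 0.1986]
orientation: [-3.139, 0.004, 0.268]
ft_force: [0.3, -0.1, -0.4]
gripper_width: 0.625
finger_force: 14.8
45.05 [ 0.44   -0.2046  0.1986] [ 0.288  -0.067  -0.4115]
wrist [(13959, np.float64(2.9), 0.68), (1972, np.float64(15.3), 0.97)]
   h [ 0.4484 -0.201   0.1637  0.0314  0.1214] tilt xy [0.0312 0.0038] 0.27
   s [ 0.4408 -0.2077 -0.     -0.     -0.    ] tilt xy [-0.  0.] 0.026
scene [(1304, np.float64(2.0), 0.98), (968, np.float64(4.7), 0.57)]
   h [ 0.456  -0.2008  0.1726  0.0059 -0.    ] tilt xy [ 0.0059 -0.    ] 0.127
   s [ 0.4493 -0.2091  0.      0.      0.0005] tilt xy [0. 0.] 0.318
top [(440, np.float64(12.7), 0.83), (720, np.float64(3.0), 0.81)]
   h [ 0.4115 -0.1854  0.1561 -0.0223  0.5737] tilt xy [-0.0187 -0.0121] 1.691
   s [ 0.4403 -0.2054 -0.      0.      0.0007] tilt xy [0. 0.] 0.391
h [ 0.4438 -0.2034  0.1746 -0.068   0.0102] tilt xy [-0.0679 -0.0007] 2.866
s [ 0.4416 -0.2087 -0.     -0.0002  0.0161] tilt xy [-0.0002 -0.    ] 0.846
```

View pics/c7.png

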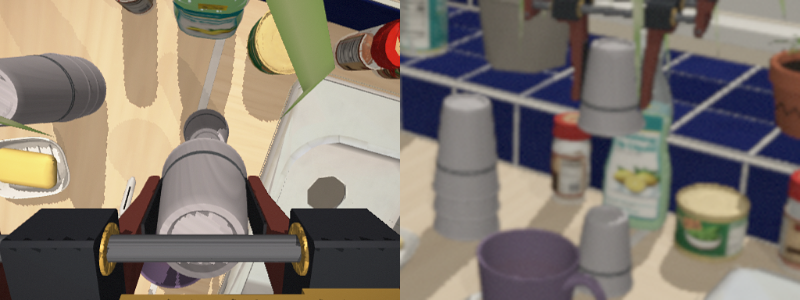

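Held small tumbler hangs nearly upright. Stand_small is at about (.441,-.208), so I shift slightly and lower.

```bash
python3 -m pendant '{"translation":[[0.05,-0.15,-0.5],[0,0,-0.8],[0,0,-0.8],[0,0,-0.8],[0,0,-0.8],[0,0,-0.7],[0,0,-0.7],[0,0,-0.6],[0,0,-0.4],[0,0,-0.3],[0,0,0]],"twist":[[-0.01,-0.02,0],[0,0,0],[0,0,0],[0,0,0],[0,0,0],[0,0,0],[0,0,0],[0,0,0],[0,0,0],[0,0,0],[0,0,0]]}' 0 8
python3 f.py
```

```text
clock: 46.98
tcp_pos: [0.4417, -0.2085, 0.072]
orientation: [3.14, -0.0, 0.268]
ft_force: [-0.7, -0.6, -0.5]
gripper_width: 0.631
finger_force: 7.9
F [ 0.02  0.13 -0.58] tcp [ 0.442  -0.2087  0.0725] w 0.6278 47.175
```

```bash
python3 -m pendant '{"translation":[[0,0,-0.2],[0,0,-0.2],[0,0,-0.15],[0,0,-0.1],[0,0,-0.1],[0,0,0]],"twist":[[0,0,0],[0,0,0],[0,0,0],[0,0,0],[0,0,0],[0,0,0]]}' 0 6|egrep ft; python3 f.py
```

```text
ft_force: [-0.1, -0.5, -0.9]
F [ 0.29  0.03 -0.88] tcp [ 0.4418 -0.2086  0.0573] w 0.6294 48.125
```

```bash
python3 -m pendant '{"translation":[[0,0,-0.05],[0,0,-0.05],[0,0,0]],"twist":[[0,0,0],[0,0,0],[0,0,0]]}'|egrep ft; python3 f.py
```

```text
ft_force: [-0.1, 0.1, -0.9]
F [-0.28 -0.31 -0.8 ] tcp [ 0.4418 -0.2086  0.0552] w 0.6291 48.7
```

```bash
python3 -m pendant '{"translation":[[0,0,-0.05],[0,0,0]],"twist":[[0,0,0],[0,0,0]]}'|egrep ft; python3 f.py
```

```text
ft_force: [0.6, -0.4, -0.4]
F [ 0.22 -0.13 -1.14] tcp [ 0.4418 -0.2086  0.0542] w 0.6309 49.15
```

```bash
python3 -m pendant '{"translation":[[0,0,-0.04],[0,0,0]],"twist":[[0,0,0],[0,0,0]]}'|egrep ft; python3 f.py
```

```text
ft_force: [-0.6, 0.7, -0.6]
F [ 0.17 -0.36 -0.93] tcp [ 0.4418 -0.2086  0.0534] w 0.6313 49.6
```

```bash
python3 -m pendant '{"translation":[[0,0,-0.03],[0,0,0]],"twist":[[0,0,0],[0,0,0]]}'|egrep ft; python3 f.py
```

```text
ft_force: [-0.3, -0.8, -0.9]
F [-0.3  -0.53 -0.75] tcp [ 0.4417 -0.2086  0.0528] w 0.6313 50.05
```

```bash
python3 -m pendant '{"translation":[[0,0,-0.03],[0,0,0]],"twist":[[0,0,0],[0,0,0]]}'|egrep ft; python3 f.py
```

```text
ft_force: [0.4, -1.1, -1.4]
F [ 0.01 -0.63 -0.96] tcp [ 0.4418 -0.2086  0.0522] w 0.6295 50.5
```

```bash
python3 -m pendant '{"translation":[[0,0,-0.03],[0,0,0]],"twist":[[0,0,0],[0,0,0]]}'|egrep ft; python3 f.py
```

```text
ft_force: [-0.7, -0.8, -0.4]
F [-0.5  -0.04 -0.7 ] tcp [ 0.4418 -0.2086  0.0516] w 0.6313 50.95
```

```bash
python3 -m pendant '{"translation":[[0,0,-0.03],[0,0,0]],"twist":[[0,0,0],[0,0,0]]}'|egrep ft; python3 f.py
```

```text
ft_force: [-0.4, -0.6, -0.3]
F [-0.63 -0.94 -0.39] tcp [ 0.4418 -0.2086  0.051 ] w 0.6309 51.4
```

```bash
python3 -m pendant '{"translation":[[-0.02,-0.03,-0.03],[0,0,0]],"twist":[[0,0,0],[0,0,0]]}'|egrep ft; python3 f.py
```

```text
ft_force: [0.3, -0.0, 0.5]
F [-0.28  0.9  -0.1 ] tcp [ 0.4415 -0.209   0.0505] w 0.6311 51.85
```

```bash
python3 -m pendant '{"translation":[[0,0,-0.03],[0,0,0]],"twist":[[0,0,0],[0,0,0]]}'|egrep ft; python3 f.py
```

```text
ft_force: [0.1, 1.7, 1.1]
F [0.14 1.28 0.88] tcp [ 0.4415 -0.2091  0.0499] w 0.63 52.3
```

Contact: the weight has come off. Releasing and rising.

```bash
python3 -m pendant '{"translation":[[0,0,0],[0,0,0],[0,0,0],[0,0,0],[0,0,0.4],[0,0,1],[0,0,1],[0,0,1],[0,0,1],[0,0,1],[0,0,1],[0,0,1]],"twist":[[0,0,0],[0,0,0],[0,0,0],[0,0,0],[0,0,0],[0,0,0],[0,0,0],[0,0,0],[0,0,0],[0,0,0],[0,0,0],[0,0,0]]}' 1 6
python3 -m pendant '{"translation":[[-0.5,0,0.5],[-1,0,0],[-1,0,0],[-1,0,0],[0,0,0]],"twist":[[0,0,0],[0,0,0],[0,0,0],[0,0,0],[0,0,0]]}'
python3 - <<'E'
from h import *
np.set_printoptions(precision=4,suppress=True)
p=get_image("wrist");q=get_image("scene"); cv2.imwrite("pics/c8.png",np.hstack([cv2.resize(p["frame"],(400,300)),cv2.resize(q["frame"][130:280,240:440],(400,300),interpolation=cv2.INTER_CUBIC)])[:,:,::-1])
for n,qn,z,o in(("tumbler_small","tumbler_small","small",(.4415,-.2085,.025)),("top big","tumbler_a","big",(.4545,-.0233,.05))):
    b=hit(q,qn,[o[0],o[1],o[2]+.05])
    if b: pr=np.array([*o,.001,0]); print(n,b[1].sum(),fit([(q,b[1],np.zeros((384,512),bool))],z,pr,pr,np.array([.02,.02,.01,.05,3])))
E
```

```text
clock: 53.8
tcp_pos: [0.4413, -0.2091, 0.1991]
orientation: [3.14, -0.001, 0.268]
ft_force: [1.2, -0.1, 0.1]
gripper_width: 0.997
finger_force: 0.0
clock: 54.42
tcp_pos: [0.3697, -0.2095, 0.2079]
orientation: [3.14, 0.0, 0.266]
ft_force: [0.1, 0.2, -0.7]
gripper_width: 1.001
finger_force: 0.0
tumbler_small 1175 (array([ 0.4506, -0.2078,  0.0211,  0.0071,  0.0546]), np.float64(0.1049928726430449))
top big 1496 (array([ 0.461 , -0.022 ,  0.0475,  0.0057,  0.0189]), np.float64(0.08222409487359114))
```

View pics/c8.png

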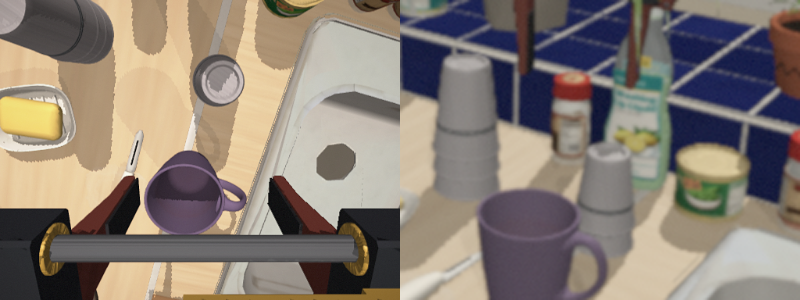

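Both stacks are upright and nested, nothing touches the gripper, and the bottle and jar are where they were. Handing in.

```bash
python3 -c "
from bench import arm
print(arm.job_done())"
```

```text
the job is handed in; nothing more can be done
None
```

I stacked the two big tumblers on the standing big one and the small one on the standing small one, let go of all three, and handed the job in at about 54 s; the hand-in call returned no verdict.

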